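# Roll a feed roller over the retaining lip with a hand pad

### The arm

A 7-joint arm with a two-finger parallel gripper is mounted at the origin on a cart in front of the work surface, level with it; the furniture and walls round the work are solid. World frame = base frame: x ahead of the robot, y to its left, z up, the work surface at z = 0. Lengths are in m, angles in rad, forces in N, time in s.
With the tool pointing down it reaches from about 0.4 to 0.85 m from the base axis. Payload 10.4 kg.
Tool frame: the origin (TCP) lies at the very end of the fingers, on their centre line; the grasp point (between the pads) lies arm.grasp_offset behind it (arm.grasp_offset is the distance from the TCP to the grasp point, in m); z points along the fingers, x is the direction in which the jaws open and shut, and the axes are right-handed (so a half turn about z gives the same grasp; the last joint's range is limited). The gripper opens to 87 mm and grips with 3 to 60 N. Pads are 19 mm wide; open, the fingers measure 117 mm over their backs; the gripper's body (75 mm by 190 mm) begins 51 mm behind the grasp point.
Start: joints at [-1.299, 0.332, -0.065, 1.46, 0.022, 1.35, -0.088], TCP at [0.182, 0.598, 0.223] pointing down, gripper open.
Joint ranges: [-2.6, 2.6], [-0.5, 2.12], [-1.47, 1.34], [0.16, 2.42], [-1.27, 4.41], [0.06, 2.06], [-2.6, 2.6]. Speed limits (rad/s): [2.22, 2.22, 2.79, 2.79, 3.14, 3.14, 3.14].

### API

Orientations are given as a unit quaternion [x, y, z, w].
In Python, from rig import arm, eyes, ticket gives the robot as it stands.
- The arm moves only by the tool arm_command, never from a script. Its argument "targets" is a list of rows, each a list of 7 numbers: the opening, from 0 (shut) to 1 (fully open), then the shift along the tool's x, y, z in m, then the turn, a rotation vector about the tool's x, y, z in rad. In form: [[jaw, x, y, z, ax, ay, az], ...]. A call has 1 to 12 rows; each row shifts and turns the pose as measured when the row begins, along the tool's axes as they then stand; what a row does not reach is not made up. A row lasts 1/10 s, in which the tool goes at most 50 mm and 8.59 degrees, less where a joint would pass 70% of its speed; a pose out of reach is approached as far as the arm can. A call is refused whole if a number of a shift passes 0.05 or a number of a turn 0.15, either way. A call with a gripper value outside its range is refused whole. The fingers move at their own pace and stop on an object; "newtons" is the grip in N (left out, the last holds). Time passes only in rows, so rows that do not move let the fingers close. It gives the time, the measured TCP pose, the force and the opening at its end, in the units of the state.
- arm.observe(): the state, without advancing time (a new reading comes with each control period).
- eyes.camera(name): name is "side" or "top" or "wrist"; returns a dict with "img" (480x640x3 uint8, red, green, blue), "camera_matrix" (3x3 intrinsics, pixels), "camera_from_world" (4x4, takes a point from world to camera coordinates). Camera axes: x right, y up, looking along -z (the intrinsics and any distortion apply to the point x, -y, -z); pixel columns grow to the right and rows downward; lengths in m; the calibration is good to about 2 mm. The wrist camera is an equidistant fisheye: a pixel r from the principal point sees the ray r / f radians off the axis. A picture is of the moment at which its call begins. There is no depth.
- ticket.sign_off(): hands the job in, once; it reports no verdict.
The state is a dict: "time_s": time; "joints": joint angles; "dq": joint speeds; "joint_torque": joint torques, N m; "tcp_pos": TCP position; "orientation": TCP orientation; "contact_force": force on the tool from outside, world axes, zero at the start; "wrist_torque": the same for the moment, N m; "gripper_width": finger opening in m.
Only numpy, scipy, OpenCV 4.12 (cv2) and the standard library are available. Lean on these libraries where they do the work, as an engineer would, in place of code of your own. Each camera call takes 0.05 s, during which the arm holds its last target. There are 200 camera calls.

### The job

Take the hand pad by its red handle, lay its flat grey sole on top of the black feed roller and, pressing gently (never above 20 N), roll the roller up the sloping bed of the blue cradle and over the steel lip, until it lies home between the lip and the orange end stop. Roll it only under the flat sole: the gripper must not touch the roller, nor the pad's edge shove it. Then stand the pad back on the middle of its green mat and let go, leaving the other things on the bench where they are.

Things in the scene. Friction and masses are not known exactly. Their poses are not given: they have to be found in the camera images.
- pad_grip (a point): Middle of the hand pad's red handle: an upright rib 26 mm thick (pad x), 60 mm long (pad y), reaching 16 mm above and 24 mm below this point. Pinch it across its 26 mm. Below it a wooden board, 124 x 64 x 10 mm (pad x, y, z; its top 24 mm below this point), then the sole, whose flat underside lies 58 mm below this point. Pad z is up.
- roller_center (a point): Centre of the feed roller: black rubber cover 36 mm in diameter and 80 mm long, steel journals 12 mm thick sticking out 9 mm at each end. It weighs 0.25 to 0.5 kg and rolls freely; under the sole it advances half as far as the pad does.
- cradle: Blue cradle fixed to the bench, base 170 x 132 mm. Origin on the bench under the roller's start axle (48 mm up); +x is the way the roller must travel, z up. Its aluminium bed, 104 mm between low side guides, is tilted about the start axle: it climbs along +x at a fixed, unknown slope of 1 to 8 degrees, so the roller rises by 1 to 10 mm. A low bar behind it stops it rolling down off the bed.
- cradle_seat (a point): Where the roller's axle lies, seen from above, when home: 71 mm along cradle +x from the start; given at the start axle's height (the true height is 1 to 10 mm more). The round steel lip, 2.4 mm above the bed, crosses it 60 mm from the start axle; the orange stop's face is 90 mm from it, the stop 22 mm tall. The cradle's cheeks (56 mm above the bench) and the guides stay below the roller's top.
- mat_center (a point): Middle of the top of the pad's green mat, 170 x 110 mm, 3 mm thick, fixed to the bench; the pad stands on it at the start, roughly along its x.
- roller: The feed roller; origin as roller_center. Its y axis is its axle, level across the bed; x and z turn as it rolls.
- pad: The hand pad, about 0.28 kg; origin in the middle of the sole's underside, 58 mm below pad_grip. The grey felt sole, 120 x 60 mm (pad x, y), is sprung: it gives nothing up to 4 N, then 1 mm for every 5 N, at most 10 mm.
- red_screwdriver: Red-handled screwdriver, 158 mm long, a bystander lying at the left.
- bolt: Steel hexagon bolt, 42 mm, a bystander at the back.
- gear: White plastic gear, 37 mm, a bystander at the left.
- bearing_ring: Ball bearing, 26 mm, a bystander at the left.
There are look-alikes about, which are no part of the job. Of the things that look like the part that bears mat_center, the larger one is meant.

How it is judged:
By the outcome, as a careful person would: the job done as asked, in the order asked, and still so for the second after the job is handed in, with the robot touching nothing.
It also fails if it takes over 69 s, if anything falls off the work surface, if the arm or the gripper's body presses on something with over 40 N, if the wrist force passes 120 N, or if a joint passes its speed limit or range.

## Working session

There is one attempt and no reset: what is moved stays moved. The work goes in short steps, Python scripts to look and compute and a tool call to move; the robot and the scene stay as the last step left them, time stands still between calls to the robot, and variables do not carry over. Pictures are saved under pics/ and viewed, about 8 in all and at most 12, crops included, and the job is handed in when it is done.

Besides the shell and the picture viewer there is one more tool, called as name(argument=value, ...), one argument or row to a line, values as JSON. arm_command: Moves the arm, as the interface text tells. Its arguments: {"type":"object","properties":{"targets":{"type":"array","items":{"type":"array","items":{"type":"number"}}},"newtons":{"type":"number"}},"required":["targets"]}

```bash
mkdir -p pics
cat > h.py <<'E'
import numpy as np, cv2
from rig import arm, eyes, ticket
def snap(n,f):
    c=eyes.camera(n); cv2.imwrite(f'pics/{f}.png',c['img'][:,:,::-1]); np.savez(f'pics/{f}.npz',K=c['camera_matrix'],T=c['camera_from_world']); return c
def load(f):
    d=np.load(f'pics/{f}.npz'); return d['K'],d['T']
def ray(f,u,v,fish=False):
    K,T=load(f); a=(u-K[0,2])/K[0,0]; b=(v-K[1,2])/K[1,1]
    if fish:
        r=np.hypot(a,b); s=np.tan(r)/r if r>1e-9 else 1; a*=s;b*=s
    d=T[:3,:3].T@np.array([a,-b,-1.]); o=-T[:3,:3].T@T[:3,3]; return o,d
def at(f,u,v,z,fish=False):
    o,d=ray(f,u,v,fish); return o+d*(z-o[2])/d[2]
def proj(f,p):
    K,T=load(f); q=T[:3,:3]@np.array(p)+T[:3,3]; return K[0,0]*q[0]/-q[2]+K[0,2], K[1,1]*-q[1]/-q[2]+K[1,2]
E
python3 - <<'E'
from h import *
snap('top','t0');snap('side','s0')
print(arm.grasp_offset);s=arm.observe();print(s)
for f in('t0','s0'):print(load(f))
E
```

```text
0.0187
{'time_s': 0.1, 'joints': array([-1.29862592,  0.33284653, -0.06468238,  1.46085655,  0.021588  ,
        1.34990778, -0.0884801 ]), 'dq': array([-0.00042889, -0.00181939, -0.00063072, -0.00089057,  0.00050139,
        0.00042972,  0.00042724]), 'joint_torque': array([ 1.77073947e-03, -6.24548936e+01,  2.49890587e-02, -3.90711272e+01,
       -6.13514450e-02,  3.66916589e-02,  8.22075140e-05]), 'tcp_pos': array([0.18148297, 0.59770383, 0.22181019]), 'orientation': array([ 8.03274749e-01,  5.95608294e-01, -5.15212146e-04,  4.15239835e-04]), 'contact_force': array([-0.8336726 , -0.7091857 , -0.57229803]), 'wrist_torque': array([ 0.00345965, -0.08310881, -0.0064695 ]), 'gripper_width': 0.0872884323830863}
(array([[465.68055624,   0.        , 314.36239674],
       [  0.        , 465.68055624, 240.02588079],
       [  0.        ,   0.        ,   1.        ]]), array([[ 8.69527083e-05, -9.99691642e-01, -2.48316962e-02,
        -3.21121691e-03],
       [ 9.99268873e-01, -8.62511568e-04,  3.82227107e-02,
        -5.04212146e-01],
       [-3.82323421e-02, -2.48168647e-02,  9.98960666e-01,
        -1.25578250e+00],
       [ 0.00000000e+00,  0.00000000e+00,  0.00000000e+00,
         1.00000000e+00]]))
(array([[446.2286529 ,   0.        , 322.99370548],
       [  0.        , 446.2286529 , 235.81097503],
       [  0.        ,   0.        ,   1.        ]]), array([[-0.97530627, -0.22079289,  0.00530852,  0.51564488],
       [ 0.0793839 , -0.32802944,  0.94132613, -0.13194069],
       [-0.20609676,  0.91850269,  0.33745657, -1.02739328],
       [ 0.        ,  0.        ,  0.        ,  1.        ]]))
```

View pics/t0.png

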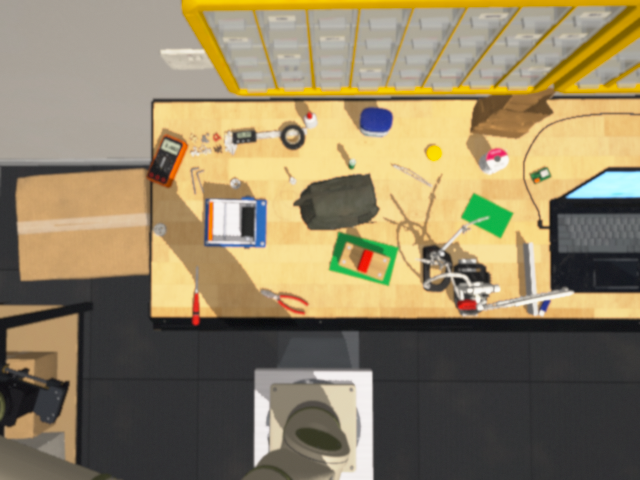

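View pics/s0.png

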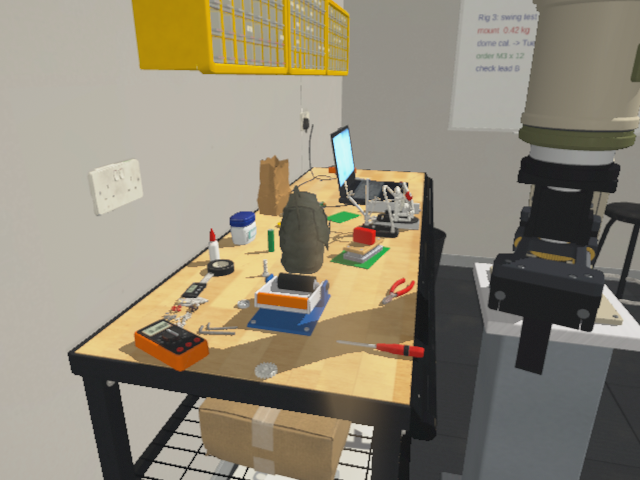

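The top view shows the pad on its larger mat near (365,260). The cradle is near (235,222), with the roller at about (248,222) and the orange stop on the image left. A dark bag lies between them. I'll zoom in on both.

Run:
```python
from h import *
a=cv2.imread('pics/t0.png');b=cv2.imread('pics/s0.png')
A=cv2.resize(a[190:255,195:275],(400,325),interpolation=cv2.INTER_CUBIC)
B=cv2.resize(a[225:290,322:402],(400,325),interpolation=cv2.INTER_CUBIC)
C=cv2.resize(b[260:340,240:340],(400,320)[:2],interpolation=cv2.INTER_CUBIC)
D=cv2.resize(b[215:279,325:405],(400,320),interpolation=cv2.INTER_CUBIC)
o=np.vstack([np.hstack([A,B]),np.hstack([C,D])]);cv2.imwrite('pics/z0.png',o[:600])
```

```text
(no output)
```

View pics/z0.png

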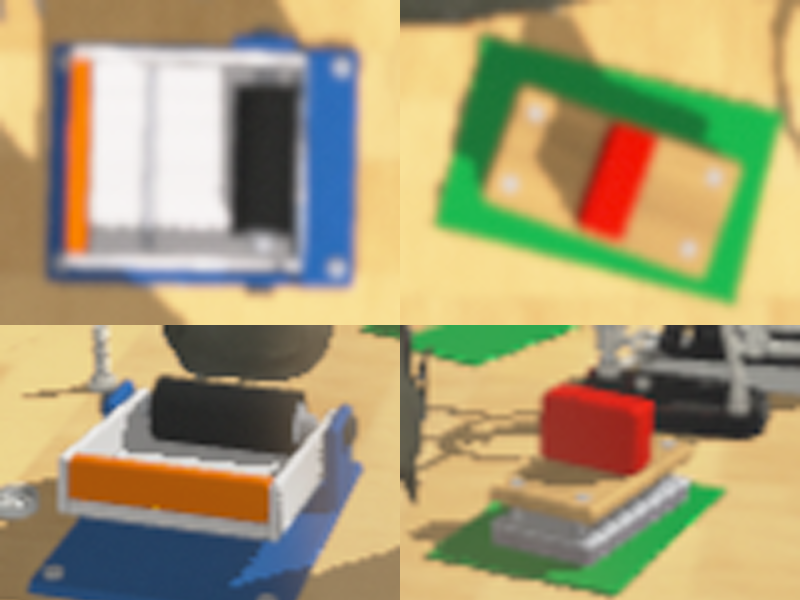

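Run:
```python
from h import *
def P(name,pts,off,z):
    W=np.array([at('t0',off[0]+(u-2)/5,off[1]+(v-2)/5,z) for u,v in pts]); c=W.mean(0)
    e=[W[(i+1)%4]-W[i] for i in range(4)]
    print(name,c.round(4),[round(np.hypot(*x[:2]),4) for x in e],[round(np.degrees(np.arctan2(x[1],x[0])),1) for x in e]);return c
P('base',[(50,43),(355,48),(355,285),(45,282)],(195,190),.005)
P('wall',[(70,47),(305,50),(303,270),(57,268)],(195,190),.056)
P('roller',[(235,85),(298,85),(298,238),(235,235)],(195,190),.05)
P('lip',[(145,60),(153,60),(153,250),(145,250)],(195,190),.036)
P('mat',[(82,37),(382,118),(335,303),(37,225)],(322,225),.003)
P('red',[(215,122),(258,138),(222,240),(180,222)],(322,225),.077)
P('board',[(120,85),(342,158),(305,278),(85,203)],(322,225),.037)
```

```text
base [0.5528 0.215  0.005 ] [np.float64(0.1685), np.float64(0.1301), np.float64(0.1705), np.float64(0.1316)] [np.float64(-91.1), np.float64(-179.8), np.float64(89.4), np.float64(-0.7)]
wall [0.5519 0.2142 0.056 ] [np.float64(0.1246), np.float64(0.116), np.float64(0.13), np.float64(0.1169)] [np.float64(-90.9), np.float64(179.8), np.float64(89.5), np.float64(-2.9)]
roller [0.5512 0.1714 0.05  ] [np.float64(0.0335), np.float64(0.0811), np.float64(0.0334), np.float64(0.0795)] [np.float64(-90.2), np.float64(-179.7), np.float64(87.2), np.float64(0.3)]
lip [0.5555 0.2369 0.036 ] [np.float64(0.0043), np.float64(0.102), np.float64(0.0043), np.float64(0.102)] [np.float64(-90.2), np.float64(-179.6), np.float64(89.9), np.float64(0.4)]
mat [ 0.4535 -0.1365  0.003 ] [np.float64(0.1687), np.float64(0.1036), np.float64(0.1668), np.float64(0.1054)] [np.float64(-105.2), np.float64(165.4), np.float64(75.4), np.float64(-13.5)]
red [ 0.4485 -0.1357  0.077 ] [np.float64(0.0234), np.float64(0.0554), np.float64(0.0233), np.float64(0.0543)] [np.float64(-110.5), np.float64(160.4), np.float64(66.8), np.float64(-19.5)]
board [ 0.4481 -0.1359  0.037 ] [np.float64(0.1234), np.float64(0.0664), np.float64(0.1225), np.float64(0.0653)] [np.float64(-108.3), np.float64(162.6), np.float64(71.2), np.float64(-16.6)]
```

arm_command(
  targets=[
    [1,-0.019,0.029,-0.002,0,0,0],
    [1,-0.019,0.029,-0.002,0,0,0],
    [1,-0.019,0.029,-0.002,0,0,0],
    [1,-0.019,0.029,-0.002,0,0,0],
    [1,-0.019,0.029,-0.002,0,0,0],
    [1,-0.019,0.029,-0.002,0,0,0],
    [1,-0.019,0.029,-0.002,0,0,0],
    [1,-0.019,0.029,-0.002,0,0,0],
    [1,-0.019,0.029,-0.002,0,0,0],
    [1,-0.019,0.029,-0.002,0,0,0],
    [1,-0.019,0.029,-0.002,0,0,0],
    [1,-0.019,0.029,-0.002,0,0,0],
  ],
)

```text
time_s: 1.3
tcp_pos: [0.4526, 0.2684, 0.2416]
orientation: [0.8, 0.6, -0.005, 0.001]
contact_force: [-0.7, 0.2, 0.1]
gripper_width: 0.087
```

Run:
```python
from h import *
snap('wrist','w1'); print(load('w1')); print(arm.observe()['orientation'])
```

```text
(array([[371.64829954,   0.        , 323.68454682],
       [  0.        , 371.64829954, 240.65271115],
       [  0.        ,   0.        ,   1.        ]]), array([[ 0.28123135,  0.9595811 , -0.0106323 , -0.38145964],
       [-0.917486  ,  0.26561352, -0.29608934,  0.38543204],
       [-0.28129765,  0.09302459,  0.95510107, -0.30665173],
       [ 0.        ,  0.        ,  0.        ,  1.        ]]))
[ 0.80242363  0.59673172 -0.00477344  0.00218743]
```

View pics/w1.png

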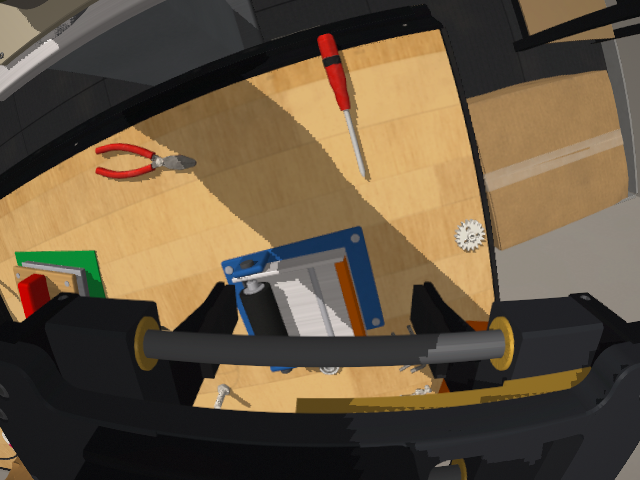

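The wrist view shows the cradle's near base corners at (222,263) and (361,228). The near end of the lip is at (309,267), the near journal tip at (253,284), and the orange stop runs from (336,262) to (362,335).

Run:
```python
from h import *
for n,u,v,z in [('c1',222,263,.004),('c2',361,227,.004),('c3',384,327,.004),('lipN',309,267,.035),('lipF',329,335,.035),('journal',252,284,.052),('stopN',343,257,.06),('stopF',366,330,.06),('rollL',243,296,.05),('rollR',271,291,.05)]:
    print(n,at('w1',u,v,z,True).round(4))
```

```text
c1 [0.4853 0.1302 0.004 ]
c2 [0.4884 0.2978 0.004 ]
c3 [0.621  0.2938 0.004 ]
lipN [0.5068 0.2331 0.035 ]
lipF [0.5939 0.2302 0.035 ]
journal [0.5027 0.1726 0.052 ]
stopN [0.497  0.2723 0.06  ]
stopF [0.5843 0.2741 0.06  ]
rollL [0.5141 0.1573 0.05  ]
rollR [0.5165 0.1889 0.05  ]
```

arm_command(
  targets=[
    [1,-0.032,0.0098,0,0,0,0],
    [1,-0.032,0.0098,0,0,0,0],
    [1,-0.032,0.0098,0,0,0,0],
    [1,-0.032,0.0098,0,0,0,0],
    [1,-0.032,0.0098,0,0,0,0],
    [1,-0.032,0.0098,0,0,0,0],
    [1,-0.032,0.0098,0,0,0,0],
    [1,-0.032,0.0098,0,0,0,0],
    [1,-0.032,0.0098,0,0,0,0],
    [1,-0.032,0.0098,0,0,0,0],
    [1,-0.032,0.0098,0,0,0,0],
    [1,-0.03,0.009,0.0,0,0,0],
  ],
)

```text
time_s: 2.55
tcp_pos: [0.4557, -0.1496, 0.2429]
orientation: [0.802, 0.598, -0.006, 0.001]
contact_force: [0.4, 0.1, -0.5]
gripper_width: 0.0871
```

```bash
cat >> h.py <<'E'
from scipy.spatial.transform import Rotation as R
def delta(p,yaw):
    "shift and turn (tool axes) to level pose at TCP p, tool-x yaw deg"
    s=arm.observe(); A=R.from_quat(s['orientation']); c,k=np.cos(np.radians(yaw)),np.sin(np.radians(yaw))
    G=R.from_matrix(np.array([[c,k,0],[k,-c,0],[0,0,-1.]]))
    print('t',round(s['time_s'],2),'tcp',s['tcp_pos'].round(4),'F',s['contact_force'].round(2),'M',s['wrist_torque'].round(2),'w',round(s['gripper_width'],4))
    print('shift',A.inv().apply(np.array(p)-s['tcp_pos']).round(4),'turn',(A.inv()*G).as_rotvec().round(4))
E
python3 - <<'E'
from h import *
snap('wrist','w2'); delta((.4485,-.1357,.042),71.5)
E
```

```text
t 2.6 tcp [ 0.4549 -0.155   0.2432] F [-2.62 -4.6  -0.33] M [-0.26  0.15  0.03] w 0.0868
shift [ 0.0192 -0.0107  0.201 ] turn [-0.005   0.0132  0.0278]
```

View pics/w2.png

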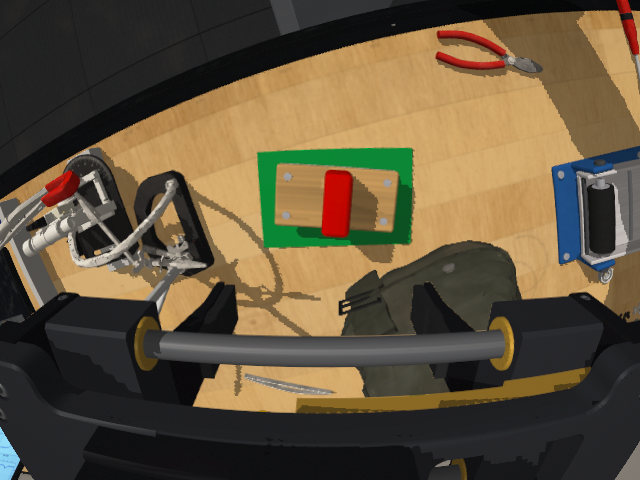

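Run:
```python
from h import *
def P(n,pts,z):
    W=np.array([at('w2',u,v,z,True) for u,v in pts]);e=[W[(i+1)%4]-W[i] for i in range(4)]
    print(n,W.mean(0).round(4),[round(np.hypot(*x[:2]),4) for x in e],[round(np.degrees(np.arctan2(x[1],x[0])),1) for x in e])
P('board',[(277,164),(399,171),(396,232),(275,225)],.037)
P('mat',[(258,152),(413,148),(411,244),(265,247)],.003)
P('red',[(327,171),(352,171),(349,237),(322,236)],.077)
```

```text
board [ 0.4464 -0.1364  0.037 ] [np.float64(0.1218), np.float64(0.0635), np.float64(0.1254), np.float64(0.0629)] [np.float64(70.4), np.float64(-16.8), np.float64(-109.8), np.float64(159.9)]
mat [ 0.4529 -0.1375  0.003 ] [np.float64(0.1685), np.float64(0.1095), np.float64(0.168), np.float64(0.1084)] [np.float64(75.2), np.float64(-14.8), np.float64(-105.2), np.float64(165.4)]
red [ 0.4445 -0.1364  0.077 ] [np.float64(0.0221), np.float64(0.0608), np.float64(0.0248), np.float64(0.0599)] [np.float64(73.8), np.float64(-18.2), np.float64(-108.6), np.float64(159.1)]
```

arm_command(
  targets=[
    [1,0.008,-0.0065,0,-0.003,0.007,0.02],
    [1,0.008,-0.0065,0,-0.002,0.006,0.016],
    [1,0,0,0.03,0,0,0],
    [1,0,0,0.035,0,0,0],
    [1,0,0,0.035,0,0,0],
    [1,0,0,0.03,0,0,0],
    [1,0,0,0.02,0,0,0],
    [1,0,0,0,0,0,0],
  ],
)

```text
time_s: 3.4
tcp_pos: [0.4461, -0.1354, 0.0875]
orientation: [0.816, 0.578, 0.001, -0.0]
contact_force: [-0.2, -0.4, 0.5]
gripper_width: 0.0873
```

```bash
python3 -c "
from h import *
delta((.447,-.136,.042),71)"
```

```text
t 3.4 tcp [ 0.4461 -0.1354  0.0875] F [-0.16 -0.42  0.53] M [-0.02  0.01  0.05] w 0.0873
shift [-0.0003  0.001   0.0455] turn [ 0.0005 -0.0009 -0.007 ]
```

arm_command(
  targets=[
    [1,0,0.001,0.02,0,0,-0.005],
    [1,0,0,0.015,0,0,0],
    [1,0,0,0.008,0,0,0],
    [1,0,0,0,0,0,0],
    [0.2,0,0,0,0,0,0],
    [0.2,0,0,0,0,0,0],
    [0.2,0,0,0,0,0,0],
    [0,0,0,0,0,0,0],
    [0,0,0,0,0,0,0],
    [0,0,0,0,0,0,0],
  ],
  newtons=60,
)

```text
time_s: 4.4
tcp_pos: [0.4511, -0.135, 0.0496]
orientation: [0.814, 0.58, 0.004, 0.002]
contact_force: [0.3, -0.7, -0.2]
gripper_width: 0.0467
```

```bash
python3 -c "
from h import *
delta((.447,-.136,.044),71)"
```

```text
t 4.4 tcp [ 0.4511 -0.135   0.0496] F [ 0.33 -0.69 -0.23] M [ 0.01 -0.02 -0.02] w 0.0467
shift [-0.0023 -0.0036  0.0056] turn [ 0.0069 -0.0041 -0.0013]
```

arm_command(
  targets=[
    [0.5,-0.002,-0.0036,0.006,0.007,-0.004,0],
    [0,0,0,0,0,0,0],
    [0,0,0,0,0,0,0],
    [0,0,0,0,0,0,0],
    [0,0,0,0,0,0,0],
    [0,0,0,0,0,0,0],
    [0,0,0,0,0,0,0],
    [0,0,0,0,0,0,0],
  ],
  newtons=60,
)

```text
time_s: 5.2
tcp_pos: [0.4464, -0.1358, 0.0428]
orientation: [0.814, 0.58, -0.001, -0.0]
contact_force: [-0.2, -0.5, -0.1]
gripper_width: 0.0261
```

```bash
python3 -c "
from h import *
delta((.447,-.136,.044),71)"
```

```text
t 5.2 tcp [ 0.4464 -0.1358  0.0428] F [-0.24 -0.47 -0.07] M [0.02 0.01 0.09] w 0.0261
shift [ 0.      0.0007 -0.0012] turn [-0.0015  0.0007 -0.0013]
```

```bash
python3 -c "
from h import *
for z in (0,.1,.15,.2): print(z,proj('s0',(.56,-.05,z)), at('t0',345,229,z).round(3),at('t0',294,205,z).round(3))
delta((.43,-.12,.22),71)"
```

```text
0 (np.float64(315.6786427542135), np.float64(262.4947061828201)) [ 0.535 -0.087  0.   ] [0.601 0.053 0.   ]
0.1 (np.float64(315.6700104560508), np.float64(226.90624405515493)) [ 0.529 -0.083  0.1  ] [0.59  0.046 0.1  ]
0.15 (np.float64(315.6655023429755), np.float64(208.32060111003227)) [ 0.525 -0.081  0.15 ] [0.584 0.043 0.15 ]
0.2 (np.float64(315.66085855059515), np.float64(189.175591734515)) [ 0.522 -0.079  0.2  ] [0.578 0.039 0.2  ]
t 5.2 tcp [ 0.4464 -0.1358  0.0428] F [-0.24 -0.47 -0.07] M [0.02 0.01 0.09] w 0.0261
shift [ 0.0095 -0.0209 -0.1772] turn [-0.0015  0.0007 -0.0013]
```

arm_command(
  targets=[
    [0,0,0,-0.015,0,0,0],
    [0,0,0,-0.03,0,0,0],
    [0,0,-0.005,-0.04,0,0,0],
    [0,0,-0.005,-0.04,0,0,0],
    [0,0,-0.005,-0.03,0,0,0],
    [0,0,0,-0.01,0,0,0],
    [0,0,0,0,0,0,0],
    [0,0,0,0,0,0,0],
  ],
)

```text
time_s: 6.0
tcp_pos: [0.4291, -0.1303, 0.2099]
orientation: [0.815, 0.58, -0.004, -0.003]
contact_force: [-0.6, -0.5, -3.9]
gripper_width: 0.0256
```

```bash
python3 -c "
from h import *
delta((.45,.16,.22),89)"
```

```text
t 6.0 tcp [ 0.4291 -0.1303  0.2099] F [-0.65 -0.46 -3.87] M [ 0.02 -0.03  0.06] w 0.0256
shift [ 0.2811 -0.0754 -0.0104] turn [-0.0091  0.0019 -0.3162]
```

arm_command(
  targets=[
    [0,0.0287,-0.0088,0,-0.002,0,-0.04],
    [0,0.029,-0.0075,0,-0.002,0,-0.04],
    [0,0.0292,-0.0065,0,-0.002,0,-0.04],
    [0,0.0293,-0.0055,0,-0.002,0,-0.04],
    [0,0.0297,-0.0045,0,-0.001,0,-0.04],
    [0,0.03,-0.003,0,0,0,-0.04],
    [0,0.03,-0.002,0,0,0,-0.04],
    [0,0.03,-0.001,0,0,0,-0.036],
    [0,0.02,0,0,0,0,0],
    [0,0,0,0,0,0,0],
  ],
)

```text
time_s: 7.0
tcp_pos: [0.4285, 0.1368, 0.1877]
orientation: [0.71, 0.704, -0.015, -0.005]
contact_force: [0.4, -1.0, -2.9]
gripper_width: 0.0253
```

```bash
python3 -c "
from h import *
delta((.5515,.143,.13),89)"
```

```text
t 7.0 tcp [0.4285 0.1368 0.1877] F [ 0.42 -1.01 -2.94] M [-0.04 -0.1  -0.05] w 0.0253
shift [0.008  0.1245 0.0541] turn [-0.0287  0.0138  0.0089]
```

arm_command(
  targets=[
    [0,0.001,0.02,0,-0.01,0.005,0.003],
    [0,0.001,0.025,0,-0.01,0.005,0.003],
    [0,0.001,0.025,0,-0.008,0.004,0.003],
    [0,0.001,0.025,0,0,0,0],
    [0,0.001,0.02,0.01,0,0,0],
    [0,0,0.008,0.02,0,0,0],
    [0,0,0,0.01,0,0,0],
    [0,0,0,0,0,0,0],
    [0,0,0,0,0,0,0],
  ],
)

```text
time_s: 7.9
tcp_pos: [0.55, 0.1315, 0.1286]
orientation: [0.715, 0.699, -0.012, -0.003]
contact_force: [0.0, 0.2, -2.4]
gripper_width: 0.0254
```

```bash
python3 -c "
from h import *
snap('side','s1');snap('top','t1')
a=cv2.imread('pics/t1.png');b=cv2.imread('pics/s1.png')
o=np.hstack([cv2.resize(b[240:340,230:350],(480,400)),cv2.resize(a[180:260,195:259],(320,400))]);cv2.imwrite('pics/z1.png',o)
delta((.5515,.143,.115),89)"
```

```text
t 8.0 tcp [0.5503 0.1319 0.1293] F [ 0.55 -0.34 -2.61] M [-0.01 -0.02 -0.02] w 0.0251
shift [0.0113 0.0012 0.0141] turn [-0.0189  0.0122 -0.0039]
```

View pics/z1.png

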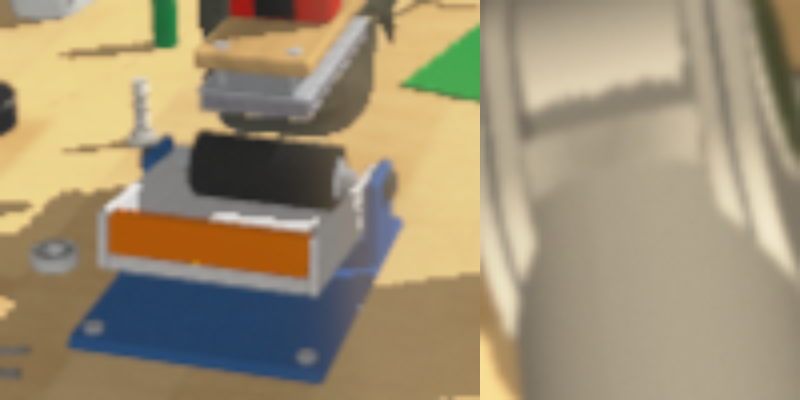

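The pad hovers behind and above the roller, with the sole over its rear half as intended. Next I'll level it and move forward.

arm_command(
  targets=[
    [0,0.006,0.001,0.005,-0.01,0.006,-0.002],
    [0,0.005,0,0.005,-0.009,0.006,-0.002],
    [0,0,0,0,0,0,0],
    [0,0,0,0,0,0,0],
  ],
)

```text
time_s: 8.4
tcp_pos: [0.5516, 0.145, 0.1205]
orientation: [0.713, 0.702, 0.003, 0.0]
contact_force: [-0.3, -0.3, -3.0]
gripper_width: 0.0257
```

```bash
python3 -c "
from h import *
delta((.5515,.143,.106),89)"
```

```text
t 8.4 tcp [0.5516 0.145  0.1205] F [-0.27 -0.27 -3.02] M [-0. -0.  0.] w 0.0257
shift [-0.0021 -0.0002  0.0145] turn [ 0.0048 -0.0035  0.0019]
```

arm_command(
  targets=[
    [0,-0.001,0,0.007,0.002,-0.002,0.001],
    [0,0,0,0.004,0.002,-0.001,0],
    [0,0,0,0,0,0,0],
  ],
)

```text
time_s: 8.7
tcp_pos: [0.5517, 0.144, 0.1088]
orientation: [0.713, 0.701, 0.0, 0.0]
contact_force: [-0.4, 0.5, -2.0]
gripper_width: 0.0255
```

```bash
python3 -c "
from h import *
delta((.5515,.143,.106),89)"
```

```text
t 8.7 tcp [0.5517 0.144  0.1088] F [-0.37  0.53 -1.96] M [0.03 0.05 0.01] w 0.0255
shift [-0.001  -0.0002  0.0028] turn [ 0.0008 -0.0004  0.001 ]
```

arm_command(
  targets=[
    [0,0,0,0.0015,0,0,0],
    [0,0,0,0,0,0,0],
  ],
)

```text
time_s: 8.9
tcp_pos: [0.5517, 0.1437, 0.107]
orientation: [0.713, 0.701, 0.0, 0.0]
contact_force: [-0.6, 0.6, -2.9]
gripper_width: 0.0257
```

```bash
python3 -c "
from h import *
delta((.5515,.143,.106),89)"
```

```text
t 8.9 tcp [0.5517 0.1437 0.107 ] F [-0.63  0.58 -2.93] M [ 0.03  0.02 -0.03] w 0.0257
shift [-0.0007 -0.0002  0.001 ] turn [0.0004 0.     0.0007]
```

arm_command(
  targets=[
    [0,0,0,0.001,0,0,0],
    [0,0,0,0,0,0,0],
  ],
)

```text
time_s: 9.1
tcp_pos: [0.5519, 0.1436, 0.106]
orientation: [0.713, 0.701, 0.0, 0.0]
contact_force: [0.8, -0.2, -2.8]
gripper_width: 0.0254
```

```bash
python3 -c "
from h import *
delta((.5515,.143,.106),89)"
```

```text
t 9.1 tcp [0.5519 0.1436 0.106 ] F [ 0.8  -0.21 -2.79] M [ 0.04  0.01 -0.  ] w 0.0254
shift [-0.0006 -0.0004 -0.    ] turn [ 0.0007 -0.      0.0005]
```

arm_command(
  targets=[
    [0,0,0,0.001,0,0,0],
    [0,0,0,0,0,0,0],
  ],
)

```text
time_s: 9.3
tcp_pos: [0.5522, 0.1437, 0.1056]
orientation: [0.713, 0.701, 0.001, 0.0]
contact_force: [0.2, 0.1, -1.8]
gripper_width: 0.0257
```

arm_command(
  targets=[
    [0,0,0,0.0008,0,0,0],
    [0,0,0,0,0,0,0],
  ],
)

```text
time_s: 9.5
tcp_pos: [0.5524, 0.1438, 0.1055]
orientation: [0.713, 0.701, 0.001, 0.0]
contact_force: [-2.2, -0.3, 2.6]
gripper_width: 0.0257
```

arm_command(
  targets=[
    [0,0,0,0.0008,0,0,0],
    [0,0,0,0,0,0,0],
  ],
)

```text
time_s: 9.7
tcp_pos: [0.5524, 0.1439, 0.1051]
orientation: [0.713, 0.701, 0.001, 0.0]
contact_force: [-2.1, -1.0, 3.3]
gripper_width: 0.0256
```

arm_command(
  targets=[
    [0,0,0,0.0003,0,0,0],
    [0,0,0,0,0,0,0],
  ],
)

```text
time_s: 9.9
tcp_pos: [0.5525, 0.1439, 0.1051]
orientation: [0.713, 0.701, 0.001, 0.0]
contact_force: [-3.3, -0.6, 4.3]
gripper_width: 0.0257
```

arm_command(
  targets=[
    [0,0.003,0,0,0,0,0],
    [0,0.003,0,0,0,0,0],
    [0,0.003,0,0,0,0,0],
    [0,0,0,0,0,0,0],
  ],
)

```text
time_s: 10.3
tcp_pos: [0.5527, 0.1541, 0.1055]
orientation: [0.713, 0.701, 0.002, 0.0]
contact_force: [-3.2, -1.0, 4.4]
gripper_width: 0.0259
```

```bash
python3 -c "
from h import *
delta((.5525,.154,.1051),89)"
```

```text
t 10.3 tcp [0.5527 0.1541 0.1055] F [-3.15 -0.99  4.44] M [ 0.07  0.89 -0.02] w 0.0259
shift [-0.0001 -0.0002  0.0004] turn [ 0.0022 -0.002   0.0005]
```

arm_command(
  targets=[
    [0,0.004,-0.0005,-0.0001,0.001,-0.001,0],
    [0,0.005,-0.0003,-0.0002,0.001,0,0],
    [0,0.005,-0.0003,-0.0002,0,0,0],
    [0,0.004,-0.0002,-0.0002,0,0,0],
    [0,0,0,0,0,0,0],
  ],
)

```text
time_s: 10.8
tcp_pos: [0.553, 0.1751, 0.107]
orientation: [0.713, 0.702, 0.002, 0.0]
contact_force: [-0.5, -0.3, 4.6]
gripper_width: 0.0256
```

```bash
python3 -c "
from h import *
snap('side','s2')
b=cv2.imread('pics/s2.png');cv2.imwrite('pics/z2.png',cv2.resize(b[240:330,235:355],(640,480)))
delta((.5525,.172,.106),89)"
```

```text
t 10.85 tcp [0.553  0.1748 0.107 ] F [-0.93 -0.75  5.32] M [-0.07  0.28  0.01] w 0.0254
shift [-0.0028 -0.0004  0.001 ] turn [ 0.0032 -0.0019  0.0014]
```

View pics/z2.png

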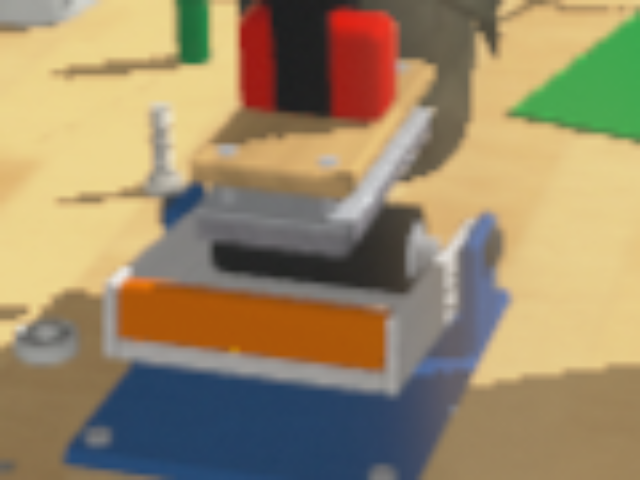

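The roller has moved up the bed under the flat sole, which clears the stop and the guides. I'll carry on.

arm_command(
  targets=[
    [0,0.004,-0.0003,-0.0002,0.001,-0.001,0],
    [0,0.005,-0.0003,-0.0003,0.001,-0.001,0],
    [0,0.005,-0.0002,-0.0003,0.001,0,0],
    [0,0.005,-0.0002,-0.0003,0,0,0],
    [0,0,0,0,0,0,0],
  ],
)

```text
time_s: 11.35
tcp_pos: [0.5533, 0.1951, 0.1085]
orientation: [0.713, 0.701, 0.001, 0.001]
contact_force: [0.0, -0.5, 4.6]
gripper_width: 0.0254
```

arm_command(
  targets=[
    [0,0.004,-0.0002,-0.0002,0.0005,-0.0005,0],
    [0,0.005,-0.0002,-0.0003,0,0,0],
    [0,0.004,-0.0002,-0.0003,0,0,0],
    [0,0,0,0,0,0,0],
  ],
)

```text
time_s: 11.75
tcp_pos: [0.5535, 0.2091, 0.1096]
orientation: [0.713, 0.701, 0.001, 0.001]
contact_force: [0.9, -0.0, 3.5]
gripper_width: 0.0254
```

```bash
python3 -c "
from h import *
delta((.5535,.215,.11),89)"
```

```text
t 11.75 tcp [0.5535 0.2091 0.1096] F [ 0.91 -0.03  3.46] M [-0.16 -0.32  0.05] w 0.0254
shift [ 0.0059 -0.0001 -0.0004] turn [0.003  0.0008 0.0006]
```

arm_command(
  targets=[
    [0,0.004,-0.0002,-0.0001,0.001,0,0],
    [0,0.005,-0.0002,-0.0003,0.001,0,0],
    [0,0.005,-0.0002,-0.0003,0.001,0,0],
    [0,0,0,0,0,0,0],
  ],
)

```text
time_s: 12.15
tcp_pos: [0.5538, 0.2242, 0.1105]
orientation: [0.713, 0.701, 0.0, 0.001]
contact_force: [2.4, -0.9, 3.1]
gripper_width: 0.0257
```

arm_command(
  targets=[
    [0,0.004,-0.0002,-0.0002,0,0,0],
    [0,0.005,-0.0002,-0.0003,0,0,0],
    [0,0.004,-0.0002,-0.0003,0,0,0],
    [0,0,0,0,0,0,0],
  ],
)

```text
time_s: 12.55
tcp_pos: [0.5536, 0.2383, 0.1114]
orientation: [0.713, 0.701, 0.0, 0.001]
contact_force: [2.4, -1.1, 3.8]
gripper_width: 0.0256
```

```bash
python3 -c "
from h import *
snap('side','s3')
b=cv2.imread('pics/s3.png');cv2.imwrite('pics/z3.png',cv2.resize(b[240:330,235:355],(640,480)))
delta((.5535,.245,.112),89)"
```

```text
t 12.6 tcp [0.5536 0.2379 0.1114] F [ 2.64 -1.51  3.19] M [-0.24 -0.57  0.04] w 0.0256
shift [ 0.0071 -0.0002 -0.0007] turn [0.0015 0.0011 0.0001]
```

arm_command(
  targets=[
    [0,0,-0.0005,0.0008,0,0,0],
    [0,0.003,-0.0003,0.0002,0,0,0],
    [0,0,0,0,0,0,0],
  ],
)

```text
time_s: 12.9
tcp_pos: [0.5537, 0.2404, 0.1111]
orientation: [0.714, 0.701, 0.001, 0.001]
contact_force: [1.4, -0.8, 5.2]
gripper_width: 0.0257
```

arm_command(
  targets=[
    [0,0.003,-0.0003,0.0001,0,0,0],
    [0,0.003,-0.0002,-0.0001,0,0,0],
    [0,0,0,0,0,0,0],
  ],
)

```text
time_s: 13.2
tcp_pos: [0.5537, 0.2455, 0.1117]
orientation: [0.714, 0.7, 0.001, 0.002]
contact_force: [2.8, -1.0, 5.0]
gripper_width: 0.026
```

arm_command(
  targets=[
    [0,0.002,-0.0003,0.0006,0.001,0,0],
    [0,0.002,-0.0002,0.0002,0,0,0],
    [0,0,0,0,0,0,0],
  ],
)

```text
time_s: 13.5
tcp_pos: [0.5539, 0.2471, 0.1113]
orientation: [0.715, 0.7, -0.0, 0.002]
contact_force: [1.5, -1.9, 6.0]
gripper_width: 0.0254
```

arm_command(
  targets=[
    [0,0.003,-0.0003,-0.0001,0,0,0],
    [0,0,0,0,0,0,0],
  ],
)

```text
time_s: 13.7
tcp_pos: [0.5538, 0.2478, 0.1114]
orientation: [0.715, 0.699, -0.001, 0.003]
contact_force: [1.2, -3.2, 5.4]
gripper_width: 0.0258
```

arm_command(
  targets=[
    [0,0.004,-0.0003,0,0,0,0],
    [0,0.003,0,0,0,0,0],
    [0,0,0,0,0,0,0],
  ],
)

```text
time_s: 14.0
tcp_pos: [0.554, 0.2508, 0.1117]
orientation: [0.716, 0.698, -0.003, 0.004]
contact_force: [1.4, -3.2, 7.8]
gripper_width: 0.0253
```

```bash
python3 -c "
from h import *
delta((.5535,.25,.112),89)"
```

```text
t 14.0 tcp [0.554  0.2508 0.1117] F [ 1.39 -3.18  7.8 ] M [-1.15 -0.15  0.12] w 0.0253
shift [-0.0009 -0.0005 -0.0003] turn [ 0.0017  0.0108 -0.0084]
```

arm_command(
  targets=[
    [0,0.004,-0.0003,-0.0002,0,0.004,-0.003],
    [0,0.004,0,-0.0003,0,0.003,-0.002],
    [0,0,0,0,0,0,0],
  ],
)

```text
time_s: 14.3
tcp_pos: [0.5541, 0.2556, 0.1128]
orientation: [0.715, 0.699, -0.002, 0.003]
contact_force: [0.2, -2.7, 8.2]
gripper_width: 0.0254
```

```bash
python3 -c "
from h import *
delta((.5535,.255,.113),89)"
```

```text
t 14.3 tcp [0.5541 0.2556 0.1128] F [ 0.15 -2.73  8.2 ] M [-0.99 -0.12  0.  ] w 0.0254
shift [-0.0006 -0.0006 -0.0002] turn [ 0.0007  0.0073 -0.006 ]
```

arm_command(
  targets=[
    [0,0.004,-0.0003,-0.0006,0,0.003,-0.003],
    [0,0.004,-0.0002,-0.0005,0,0.002,-0.002],
    [0,0,0,0,0,0,0],
  ],
)

```text
time_s: 14.6
tcp_pos: [0.554, 0.2613, 0.1143]
orientation: [0.714, 0.7, -0.002, 0.002]
contact_force: [2.1, -1.5, 5.3]
gripper_width: 0.0258
```

```bash
python3 -c "
from h import *
delta((.5535,.262,.114),89)"
```

```text
t 14.6 tcp [0.554  0.2613 0.1143] F [ 2.07 -1.48  5.26] M [-0.61 -0.38  0.02] w 0.0258
shift [ 0.0006 -0.0005  0.0003] turn [ 0.0001  0.0044 -0.0031]
```

arm_command(
  targets=[
    [0,0.004,-0.0003,-0.0003,0,0.002,-0.002],
    [0,0.003,-0.0002,-0.0003,0,0.001,-0.001],
    [0,0,0,0,0,0,0],
  ],
)

```text
time_s: 14.9
tcp_pos: [0.5539, 0.2671, 0.1151]
orientation: [0.714, 0.7, -0.001, 0.001]
contact_force: [2.4, -1.4, 5.1]
gripper_width: 0.0255
```

```bash
python3 -c "
from h import *
snap('side','s4')
b=cv2.imread('pics/s4.png');cv2.imwrite('pics/z4.png',cv2.resize(b[230:320,225:345],(640,480),interpolation=cv2.INTER_CUBIC))
delta((.5535,.268,.115),89)"
```

```text
t 14.95 tcp [0.5539 0.2669 0.1151] F [ 2.86 -0.84  4.88] M [-0.41 -0.49  0.07] w 0.0256
shift [ 0.0011 -0.0004  0.0001] turn [-0.0001  0.0026 -0.0018]
```

View pics/z4.png

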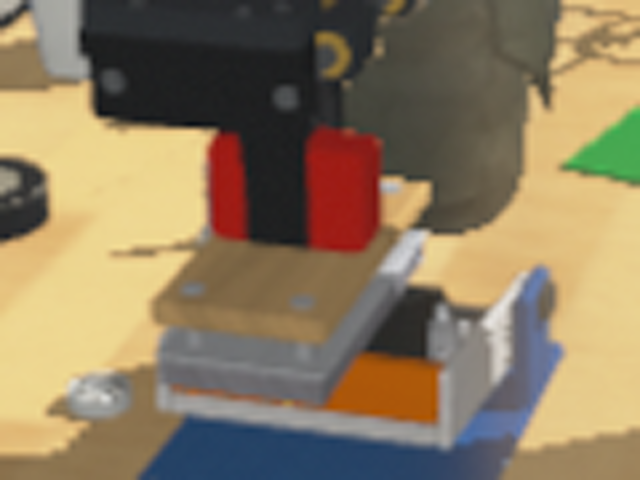

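The roller's near journal is at about (440,330) in the crop, still behind the stop. I'll continue in small steps.

arm_command(
  targets=[
    [0,0.003,-0.0003,0,0,0.002,-0.001],
    [0,0.003,-0.0002,0,0,0,0],
    [0,0,0,0,0,0,0],
  ],
)

```text
time_s: 15.25
tcp_pos: [0.554, 0.2725, 0.1154]
orientation: [0.714, 0.7, -0.0, 0.0]
contact_force: [2.3, -0.0, 4.5]
gripper_width: 0.0257
```

```bash
python3 -c "
from h import *
for r in (47,52,57,60,63,67,71): print(r,np.round(proj('s4',(.5035,.173+r/1000,.048+r*.00013*1000/1000+(.0024 if 56<r<65 else 0))),1))
delta((.5535,.272,.115),89)"
```

```text
47 [311.4 291.3]
52 [310.8 292.1]
57 [310.2 291.8]
60 [309.8 292.3]
63 [309.4 292.8]
67 [308.9 294.5]
71 [308.4 295.2]
t 15.25 tcp [0.554  0.2725 0.1154] F [ 2.28 -0.02  4.54] M [-0.23 -0.58  0.01] w 0.0257
shift [-0.0005 -0.0004  0.0004] turn [ 0.0006  0.0006 -0.0016]
```

arm_command(
  targets=[
    [0,0.003,-0.0003,0.0002,0,0,-0.001],
    [0,0.003,-0.0002,0.0003,0,0,0],
    [0,0,0,0,0,0,0],
  ],
)

```text
time_s: 15.55
tcp_pos: [0.554, 0.2791, 0.1152]
orientation: [0.714, 0.701, 0.001, 0.0]
contact_force: [2.4, 1.0, 5.3]
gripper_width: 0.0254
```

arm_command(
  targets=[
    [0,0.003,-0.0003,0.0004,0,0,0],
    [0,0.002,-0.0002,0.0004,0,0,0],
    [0,0,0,0,0,0,0],
  ],
)

```text
time_s: 15.85
tcp_pos: [0.5538, 0.2854, 0.1147]
orientation: [0.713, 0.701, 0.002, 0.0]
contact_force: [3.3, 1.4, 3.9]
gripper_width: 0.0253
```

```bash
python3 -c "
from h import *
snap('side','s5')
b=cv2.imread('pics/s5.png');cv2.imwrite('pics/z5.png',cv2.resize(b[255:315,260:340],(640,480),interpolation=cv2.INTER_CUBIC))
delta((.5535,.285,.115),89)"
```

```text
t 15.9 tcp [0.5537 0.2854 0.1147] F [3.08 2.42 4.2 ] M [ 0.24 -0.8   0.12] w 0.026
shift [-0.0004 -0.0002 -0.0003] turn [ 0.0025 -0.0018 -0.    ]
```

View pics/z5.png

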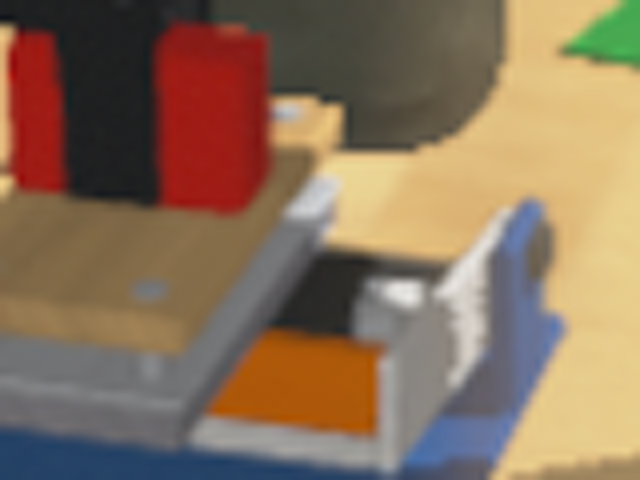

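arm_command(
  targets=[
    [0,0.002,-0.0002,0.0003,0.001,-0.001,0],
    [0,0.001,-0.0002,0.0003,0.001,0,0],
    [0,0,0,0,0,0,0],
  ],
)

```text
time_s: 16.2
tcp_pos: [0.5535, 0.2877, 0.114]
orientation: [0.713, 0.701, -0.0, 0.0]
contact_force: [3.1, -1.2, 5.2]
gripper_width: 0.0255
```

```bash
python3 -c "
from h import *
delta((.5535,.289,.115),89)"
```

```text
t 16.2 tcp [0.5535 0.2877 0.114 ] F [ 3.13 -1.2   5.16] M [-0.36 -0.77  0.12] w 0.0255
shift [ 0.0013 -0.     -0.001 ] turn [ 0.0002  0.0005 -0.0006]
```

arm_command(
  targets=[
    [0,0,0,-0.002,0,0,0],
    [0,0,0,-0.006,0,0,0],
    [0,0,0,-0.02,0,0,0],
    [0,0,0,-0.03,0,0,0],
    [0,0,0,-0.03,0,0,0],
    [0,0,-0.03,-0.01,0,0,0],
    [0,0,-0.04,0,0,0,0],
    [0,0,-0.03,0,0,0,0],
    [0,0,-0.015,0,0,0,0],
    [0,0,0,0,0,0,0],
  ],
)

```text
time_s: 17.2
tcp_pos: [0.4239, 0.2858, 0.2085]
orientation: [0.714, 0.7, -0.015, -0.004]
contact_force: [0.5, -0.7, -3.8]
gripper_width: 0.0253
```

```bash
python3 -c "
from h import *
snap('side','s6')
b=cv2.imread('pics/s6.png');cv2.imwrite('pics/z6.png',cv2.resize(b[255:345,225:345],(640,480),interpolation=cv2.INTER_CUBIC))
delta((.43,.10,.2),89)"
```

```text
t 17.25 tcp [0.425  0.2856 0.2084] F [-0.22  0.02 -3.54] M [ 0.04 -0.1   0.01] w 0.0256
shift [-0.1853  0.009   0.0111] turn [-0.0272  0.0158 -0.0025]
```

View pics/z6.png

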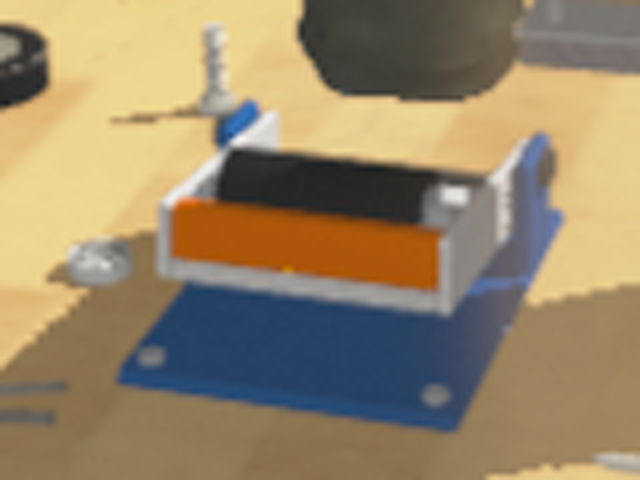

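The roller now lies behind the orange stop, with its near journal at about (447,200). I'll check the position numerically from the top camera once the arm is clear.

arm_command(
  targets=[
    [0,-0.02,0.001,0,-0.008,0.005,0.02],
    [0,-0.033,0.002,0,-0.008,0.005,0.02],
    [0,-0.033,0.003,0,-0.006,0.004,0.02],
    [0,-0.033,0.004,0,-0.002,0,0.02],
    [0,-0.033,0.005,0,-0.002,0,0.02],
    [0,-0.033,0.005,0,0,0,0.02],
    [0,-0.033,0.006,0,0,0,0.02],
    [0,-0.033,0.007,0,0,0,0.02],
    [0,-0.033,0.008,0,0,0,0.02],
    [0,-0.033,0.009,0,0,0,0.02],
    [0,-0.033,0.01,0,0,0,0.02],
    [0,-0.02,0.005,0,0,0,0.01],
  ],
)

```text
time_s: 18.45
tcp_pos: [0.4409, -0.1104, 0.208]
orientation: [0.795, 0.607, -0.007, 0.001]
contact_force: [0.4, 0.6, -2.2]
gripper_width: 0.0251
```

Run:
```python
from h import *
snap('top','t2')
delta((.453,-.137,.10),75)
a=cv2.imread('pics/t0.png');b=cv2.imread('pics/t2.png')
for im in(a,b):
    g=im[208:236,200:275].astype(int).max(2).mean(0).astype(int); print(g)
```

```text
t 18.5 tcp [ 0.4405 -0.1133  0.2081] F [-0.97 -3.48 -3.3 ] M [-0.3   0.12 -0.05] w 0.0258
shift [-0.0181  0.0192  0.1082] turn [-0.0076  0.0133 -0.008 ]
[199 197 182 158 124 107 111 106 169 231 247 246 236 230 238 242 243 243
 243 243 243 242 236 223 213 217 228 239 243 243 243 244 244 244 244 245
 244 242 232 200 155 104  57  39  40  42  44  45  46  45  45  44  46  70
 124 170 182 182 184 184 185 185 186 186 184 175 182 232 243 244 244 244
 244 244 243]
[163 164 162 152 124 107 112 107 108 151 168 163 138  99  57  33  30  30
  30  30  29  29  29  28  29  39  74 120 154 167 171 178 186 197 209 222
 234 242 244 245 244 245 245 245 245 245 245 244 245 245 245 242 226 172
 152 177 184 184 185 185 185 186 187 187 185 176 183 233 243 245 245 245
 245 244 244]
```

```bash
python3 -c "
from h import *
a=at('t0',247.5,222,.05);b=at('t2',219.8,222,.058);print(a,b,b-a, at('t0',224,222,.037))"
```

```text
[0.55050882 0.17241822 0.05      ] [0.5500235  0.24420979 0.058     ] [-0.00048532  0.07179157  0.008     ] [0.55162996 0.23773308 0.037     ]
```

arm_command(
  targets=[
    [0,-0.01,0.01,0.01,-0.004,0.007,-0.004],
    [0,-0.008,0.009,0.02,-0.003,0.006,-0.004],
    [0,0,0,0.025,0,0,0],
    [0,0,0,0.02,0,0,0],
    [0,0,0,0.01,0,0,0],
    [0,0,0,0,0,0,0],
    [0,0,0,0,0,0,0],
  ],
)

```text
time_s: 19.2
tcp_pos: [0.4548, -0.1432, 0.1209]
orientation: [0.796, 0.605, -0.003, 0.001]
contact_force: [-0.2, -0.1, -2.6]
gripper_width: 0.026
```

```bash
python3 -c "
from h import *
delta((.453,-.137,.0428),75)"
```

```text
t 19.2 tcp [ 0.4548 -0.1432  0.1209] F [-0.21 -0.13 -2.58] M [ 0.03 -0.04 -0.04] w 0.026
shift [ 0.0059 -0.0033  0.0781] turn [-0.002   0.0049 -0.0098]
```

The top camera puts the roller 71.8 mm along, where 69 to 72 counts as home. Now I'll place the pad.

arm_command(
  targets=[
    [0,0.006,-0.003,0.015,-0.002,0.005,-0.01],
    [0,0,0,0.02,0,0,0],
    [0,0,0,0.02,0,0,0],
    [0,0,0,0.01,0,0,0],
    [0,0,0,0,0,0,0],
    [0,0,0,0,0,0,0],
  ],
)

```text
time_s: 19.8
tcp_pos: [0.4587, -0.1363, 0.06]
orientation: [0.793, 0.61, 0.004, 0.002]
contact_force: [0.7, 0.0, -2.0]
gripper_width: 0.0255
```

```bash
python3 -c "
from h import *
delta((.453,-.137,.0428),75)"
```

```text
t 19.8 tcp [ 0.4587 -0.1363  0.06  ] F [ 0.7   0.05 -2.02] M [-0.03 -0.   -0.02] w 0.0255
shift [-0.0022 -0.0055  0.0172] turn [ 0.0086 -0.0035  0.0023]
```

arm_command(
  targets=[
    [0,-0.002,-0.0055,0.006,0.008,-0.004,0.002],
    [0,0,0,0.006,0,0,0],
    [0,0,0,0.003,0,0,0],
    [0,0,0,0,0,0,0],
  ],
)

```text
time_s: 20.2
tcp_pos: [0.454, -0.1369, 0.046]
orientation: [0.793, 0.609, 0.001, 0.001]
contact_force: [0.2, 0.7, -2.5]
gripper_width: 0.0258
```

```bash
python3 -c "
from h import *
delta((.453,-.137,.0428),75)"
```

```text
t 20.2 tcp [ 0.454  -0.1369  0.046 ] F [ 0.22  0.68 -2.52] M [ 0.01  0.01 -0.01] w 0.0258
shift [-0.0003 -0.0009  0.0032] turn [ 0.0033 -0.0007  0.0003]
```

arm_command(
  targets=[
    [0,0,-0.001,0.002,0.003,-0.001,0],
    [0,0,0,0.0012,0,0,0],
    [0,0,0,0,0,0,0],
  ],
)

```text
time_s: 20.5
tcp_pos: [0.4532, -0.1366, 0.0428]
orientation: [0.793, 0.609, -0.0, 0.0]
contact_force: [-0.8, 0.1, -0.7]
gripper_width: 0.0252
```

arm_command(
  targets=[
    [0,0,0,0.0008,0,0,0],
    [0,0,0,0,0,0,0],
  ],
)

```text
time_s: 20.7
tcp_pos: [0.4532, -0.1367, 0.0424]
orientation: [0.793, 0.609, 0.0, -0.0]
contact_force: [-2.4, 0.8, 3.3]
gripper_width: 0.0252
```

arm_command(
  targets=[
    [0.5,0,0,0,0,0,0],
    [0.5,0,0,0,0,0,0],
    [0.6,0,0,0,0,0,0],
    [0.7,0,0,0,0,0,0],
    [0.7,0,0,0,0,0,0],
    [0.7,0,0,-0.01,0,0,0],
    [0.7,0,0,-0.02,0,0,0],
    [0.7,0,0,-0.03,0,0,0],
    [0.7,0,0,-0.04,0,0,0],
    [0.7,0,0,-0.04,0,0,0],
    [0.7,0,0,-0.02,0,0,0],
    [0.7,0,0,0,0,0,0],
  ],
)

```text
time_s: 21.9
tcp_pos: [0.4528, -0.1385, 0.2124]
orientation: [0.794, 0.607, 0.0, 0.002]
contact_force: [-0.6, 0.3, -0.1]
gripper_width: 0.0606
```

```bash
python3 -c "
from h import *
snap('wrist','w3'); delta((.453,-.137,.2),75)"
```

```text
t 21.95 tcp [ 0.4524 -0.1384  0.2111] F [ 0.4  -1.09  0.33] M [-0.02 -0.01 -0.02] w 0.061
shift [0.0015 0.0002 0.0111] turn [ 0.0017  0.0019 -0.0034]
```

View pics/w3.png

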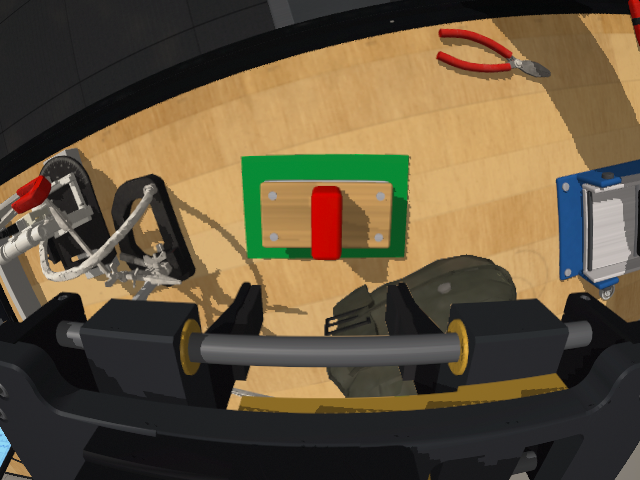

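The pad is standing on the mat: board corners (261,182) to (390,248), mat corners (242,156) to (407,259). I'll measure the offset.

Run:
```python
from h import *
for n,pts,z in [('board',[(261,182),(393,182),(390,248),(261,247)],.037),('mat',[(242,156),(410,156),(407,259),(249,259)],.003)]:
    W=np.array([at('w3',u,v,z,True) for u,v in pts]);e=W[1]-W[0];print(n,W.mean(0).round(4),np.degrees(np.arctan2(e[1],e[0])).round(1),np.hypot(*e[:2]).round(4))
```

```text
board [ 0.4525 -0.1373  0.037 ] 74.9 0.1215
mat [ 0.454  -0.1367  0.003 ] 74.9 0.1692
```

The pad is within 2 mm of the mat's middle and square to it, and the arm is clear. Handing in.

```bash
python3 -c "
from h import *
print(ticket.sign_off())"
```

```text
the job is handed in; nothing more can be done
None
```

The roller lies home between the lip and the orange stop, and the pad stands back on its green mat. I handed in at about 22 s of the 69 s allowed; no verdict came back.

- **Rolling:** I gripped the pad by its handle, laid the sole on the roller and rolled it up the bed (about 7–8° slope) and over the lip. The press was about 6–11 N at each reading, after subtracting the pad's own weight. The force was read only between short moves, so peaks within a move were not seen.
- **Roller position:** The top camera showed it 71.8 mm from the start, against 71 mm for home and 72 mm for touching the stop. It may be resting against the stop. I took that picture before placing the pad and did not repeat it.
- **Slip:** The pad lagged its commanded motion for a moment when the roller met the lip. It then climbed normally, and the final position showed no lasting slip.
- **Pad position:** The wrist camera put it within 2 mm of the mat's middle and parallel to it. The gripper is open and about 17 cm above where it let go.
- **Bystanders:** I never touched them knowingly, and the pictures I viewed showed none out of place. I made no measured before-and-after comparison.

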